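# Screw the pour stopper onto the serving pot until its lip faces the spout

### The job

Set the black pour stopper upright into the neck of the steel serving pot and screw it down clockwise, gently, without forcing the thread or dropping it in, until its pouring lip stands right over the pot's spout with the cap nearly down on the rim. Stop there, with a narrow slit still under the cap: never screw it right down onto the rim. Let go, and leave the mug, the tin and the jug where they are.

Things in the scene. Friction and masses are not known exactly. Their poses are not given: they have to be found in the camera images.
- pot: Insulated steel serving pot, fixed to the counter. Body 110 mm across; neck 72 mm across outside, 57 mm inside; rim 185 mm above the counter. Origin: on its vertical axis at counter height. Its -x axis points to the spout, its +x axis to the black loop handle, which reaches 97 mm out and 141 mm up, well below the rim.
- pot_rim (a point): Centre of the pot's mouth at rim height. Set the stopper in with its lip 100 to 200 degrees (about 110 is best) anticlockwise, seen from above, of the spout: only this one of the three thread starts ends right. It then rests loosely on the thread, its origin about 166 mm above the pot's origin at 110 degrees, up to 174 mm at 200.
- pot_thread (a point): Top of the thread in the neck, on the axis, nominally 5 mm under the rim. Right-hand, three starts, lead 24 mm a turn, clear bore 42 mm, 1.4 mm of play up and down; locks itself. Its true height is up to 1.2 mm higher or lower than this point, unseen: follow it by feel. Turned clockwise, it catches with the lip 90 degrees anticlockwise of the spout; then 1 mm down per 15 degrees.
- pot_seal (a point): Resting top of the sprung seal plate in the neck, on the axis. More than 25 N (summed over the contacts) harms it and the thread: lower the stopper onto the thread at about 10 mm/s, stop at 3 N, give way sideways. The plate meets the plug about 75 degrees before the lip is over the spout (about 2 N, then 0.6 N more per mm).
- pot_home (a point): Where the stopper's origin comes to be, within about 3 mm in height, when the lip is rightly over the spout: 160 mm above the pot's origin, with a slit of 3 to 8 mm between cap and rim. About 65 degrees farther (40 at least) the cap would hit the rim, which is wrong.
- stopper: Black pour stopper, about 150 g, 65 mm high, loose, at first upright on the counter. Origin: centre of the plug's underside. Plug 39 mm across, its foot tapering to 31 mm, with three 3.6 mm pins 8 mm above the origin, tips 26 mm from the axis. Cap: disc 66 mm across, 30 to 37 mm above the origin. Rightly home, its x axis points the same way as the pot's.
- stopper_grip (a point): In the grip bar on top of the stopper, on its axis, 58 mm above its origin. The bar is 48 mm long along the stopper's x axis, 15 mm wide along y, and reaches from 37 to 65 mm above the origin.
- stopper_lip (a point): Tip of the stopper's pouring lip, an 18 mm wide tongue on the cap's -x side; 45 mm from the axis, 34 mm above the stopper's origin.
- pot_spout (a point): Tip of the pot's spout, 50 mm from the pot's axis on its -x side, at rim height.
- display_case: Glass pastry case with a brass frame, fixed, not part of the job: an obstacle between stopper and pot. 430 by 440 mm, 290 mm high, origin under its centre, sides along its own x and y. Its front right corner stands nearest the robot (about x 0.51, y -0.20): with the gripper low or at 0.27 m pass in front of it, at about x 0.44.
- mug: White mug, upside down, 65x95x50 mm, a bystander; origin at the centre of its underside.
- honey_tin: Dark round tin with a screw lid, 58 mm across, 60 mm high, a bystander; origin at the centre of its underside.
- jug: Small blue jug, 67x103x85 mm, a bystander; origin at the centre of its underside.

How it is judged:
On the way:
1. the stopper stands upright in the pot's neck, not yet screwed down (z of stopper in the frame of pot between 0.1635 and 0.181 m and horizontal distance between stopper and pot below 0.004 m and angle between stopper's own z axis and vertical below 0.12 rad), for 0.1 s.
At the end, for the whole second after the job is handed in: The stopper sits upright (within 0.1 rad) and at rest in the neck, screwed down so that its origin is 156.2 to 165 mm above the pot's origin, and its lip is within 7.8 mm sideways (10 degrees) of the line from the pot's axis to the spout, on the spout's side (z of stopper in the frame of pot between 0.1562 and 0.165 m and x of stopper_lip in the frame of pot below -0.035 m and y of stopper_lip in the frame of pot between -0.0078 and 0.0078 m and horizontal distance between stopper and pot below 0.004 m and angle between stopper's own z axis and vertical below 0.1 rad and linear speed of stopper below 0.01 m/s); the robot touches nothing.
It fails at once if the stopper is pressed or pulled against the pot with more than 25 N (contact force between stopper and pot above 25 N).
It fails at once if the cap is screwed right down onto the rim (z of stopper in the frame of pot below 0.1557 m and horizontal distance between stopper and pot below 0.01 m).
It fails at once if the mug, the tin or the jug is shifted by more than 20 mm (distance of any of mug, honey_tin, jug from where it was at the start of the episode above 0.02 m).
It also fails if it takes over 67 s, if anything falls off the work surface, if the arm or the gripper's body presses on something with over 40 N, if the wrist force passes 120 N, or if a joint passes its speed limit or range.

### The arm

A 6-joint arm with a two-finger parallel gripper is mounted at the origin on a cart in front of the work surface, level with it; the furniture and walls round the work are solid. World frame = base frame: x ahead of the robot, y to its left, z up, the work surface at z = 0. Lengths are in m, angles in rad, forces in N, time in s.
With the tool pointing down it reaches from about 0.325 to 0.85 m from the base axis. Payload 4.4 kg.
Tool frame: the origin (TCP) lies between the finger pads; the fingertips stand 8 mm ahead of it and the grasp point (between the pads) lies 11 mm behind it (robot.tip_reach is the distance from the TCP to the fingertips, in m); z points along the fingers, y is the line along which they close (so a half turn about z gives the same grasp; the last joint's range is limited). The gripper opens to 94 mm and grips with 3 to 60 N. Pads are 16 mm wide; open, the fingers measure 119 mm over their backs; the gripper's body (75 mm by 177 mm) begins 78 mm behind the grasp point.
Start: joints at [-1.429, 0.207, 1.542, -0, 1.393, -0.15], TCP at [0.165, -0.551, 0.213] pointing down, gripper open.
Joint ranges: [-2.73, 2.73], [-0.86, 2.22], [0.23, 2.46], [-1.11, 4.25], [0.08, 2.63], [-2.82, 2.82]. Speed limits (rad/s): [2.79, 2.79, 3.14, 3.14, 3.14, 3.14].

### API

Orientations are given as a rotation vector (axis times angle).
In Python, from bench import robot gives the robot as it stands. The module is installed in compiled form; this text tells all that it offers.
- The arm moves only by the tool jog_arm, never from a script. Its argument "rows" is a list of rows, each an object of numbers: "dx", "dy", "dz": the shift along the tool's x, y, z in m; "rx", "ry", "rz": the turn, a rotation vector about the tool's x, y, z in degrees; "claw": the opening, from 0 (shut) to 1 (fully open). In form: [{"dx": .., "dy": .., "dz": .., "rx": .., "ry": .., "rz": .., "claw": ..}, ...]. A call has 1 to 10 rows; each row shifts and turns the commanded pose from where the row before left it, along the tool's axes as they then stand; what a row does not reach is not made up. A row lasts 1/8 s, in which the tool goes at most 62.5 mm and 10.7 degrees, less where a joint would pass 70% of its speed; a pose out of reach is approached as far as the arm can. A call is refused whole if a number of a shift passes 0.0625 or a number of a turn 10.7, either way. A call with a gripper value outside its range is refused whole. The fingers move at their own pace and stop on an object; "grip_force" is the grip in N (left out, the last holds). Time passes only in rows, so rows that do not move let the fingers close. It gives the time, the measured TCP pose, the force, the opening and the grip force at its end, in the units of the state.
- robot.observe(): the state, without advancing time (a new reading comes with each control period).
- robot.snapshot(name): name is "side" or "top" or "wrist"; returns the picture (480x640x3 uint8, red, green, blue); there is no depth.
- robot.camera_info(name): a dict with "fx", "fy", "cx", "cy" (pixels), "R" (3x3) and "t" (3): a world point X has camera coordinates R X + t; the wrist camera has in their place "mount" (4x4, takes a point from camera to tool coordinates, whose origin is the TCP and whose axes are the flange's). Camera axes: x right, y down, z forward; pixel columns grow to the right and rows downward; lengths in m; the calibration is good to about 2 mm. A picture is of the moment at which its call begins: read the wrist's pose just before it. camera_info takes no time and is no camera call.
- robot.finish_job(): hands the job in; it is judged then, once.
Trained networks look in the newest picture that a camera, given by its name, has taken for a name from the list of things; names that differ only in an ending like _2 or _b are one class to them, and where a whole thing is asked for, a point or a joint stands for the part that bears it (a point fixed in the world has none). Each returns a list of dicts, best first, with "confidence" (0 to 1); they miss things now and then, are a little off and sometimes report something else, mostly with a low value. They report only what shows in the picture. A call takes as long as a camera call.
- robot.look_for(label, camera): "centre" ([x, y, z] in m, in world coordinates, good to about 4 mm: the middle of the surface that is visible of it).
- robot.masks_of(label, camera): "region" (480x640 bool, what is visible of it).
The state is a dict: "t": time; "joint_pos": joint angles; "qvel": joint speeds; "joint_torque": joint torques, N m; "tool_pos": TCP position; "eef_rot": TCP orientation; "wrist_force": force on the tool from outside, world axes, zero at the start; "wrist_torque": the same for the moment, N m; "opening": finger opening in m; "grip_force": force on a finger pad.
Only numpy, scipy, OpenCV 4.12 (cv2) and the standard library are available. Lean on these libraries where they do the work, as an engineer would, in place of code of your own. Each camera call takes 0.05 s, during which the arm holds its last target. There are 200 camera calls.

## Working session

There is one attempt and no reset: what is moved stays moved. The work goes in short steps, Python scripts to look and compute and a tool call to move; the robot and the scene stay as the last step left them, time stands still between calls to the robot, and variables do not carry over. Pictures are saved under pics/ and viewed, at most 12 in all, crops included, and the job is handed in when it is done.

Besides the shell and the picture viewer there is one more tool, called after ">>>" as name(argument=value, ...), one argument or row to a line, values as JSON. jog_arm: Moves the arm, as the interface text tells. Its arguments: {"type":"object","properties":{"rows":{"type":"array","items":{"type":"object","properties":{"dx":{"type":"number"},"dy":{"type":"number"},"dz":{"type":"number"},"rx":{"type":"number"},"ry":{"type":"number"},"rz":{"type":"number"},"claw":{"type":"number"}}}},"grip_force":{"type":"number"}},"required":["rows"]}

```bash
mkdir -p pics
cat > h.py <<'E'
from bench import robot
import numpy as np, cv2
from scipy.spatial.transform import Rotation as Rn
E
python3 - <<'E'
from h import *
s=robot.observe(); print(s['t'],s['tool_pos'],s['eef_rot'],s['opening'])
for c in('side','top','wrist'):
    im=robot.snapshot(c); cv2.imwrite(f'pics/{c}0.png',im[:,:,::-1])
a=[cv2.imread(f'pics/{c}0.png') for c in('side','top')]
for c in('side','top','wrist'):
  i=robot.camera_info(c); print(c,i['fx'],i['cx'],i['cy'], (-i['R'].T@i['t'] if 'R' in i else i['mount']))
  for l in('stopper','stopper_lip','stopper_grip','pot','pot_spout','pot_rim'):
    try:
      for d in robot.look_for(l,c)[:2]: print(c,l,np.round(d['centre'],3),round(d['confidence'],2))
    except Exception as e: print(c,l,e)
print(robot.observe()['t'])
E
```

```text
0.0 [ 0.16527777 -0.54990127  0.21228018] [-3.10594776e+00 -4.56337437e-01 -3.50146780e-06] 0.0942424653777217
side 594.2002995902697 319.16026941409024 239.0792186720085 [ 0.44912082 -1.41908968  0.85181076]
side stopper [ 0.452 -0.275  0.035] 0.94
side stopper [0.495 0.209 0.107] 0.56
side stopper_grip [ 0.45 -0.27  0.03] 0.97
side pot [0.494 0.212 0.099] 0.7
side pot_spout [0.491 0.208 0.096] 0.8
side pot_rim [0.492 0.212 0.104] 0.92
top 467.9844976171729 313.9743526164606 241.80642364852403 [0.35582293 0.02064195 1.31469939]
top stopper [ 0.446 -0.256  0.036] 0.81
top stopper_lip [ 0.447 -0.258  0.039] 0.86
top stopper_lip [0.484 0.239 0.14 ] 0.51
top stopper_grip [ 0.449 -0.256  0.035] 0.57
top pot [0.485 0.24  0.14 ] 0.91
top pot_spout [0.484 0.239 0.139] 0.85
top pot_rim [0.486 0.241 0.137] 0.76
wrist 345.9126135330682 315.68690214473236 234.6300795753454 [[-4.29624793e-04 -9.58953008e-01 -2.83564709e-01  8.27972621e-02]
 [ 9.99999890e-01 -4.65681067e-04  5.97447927e-05  6.70308171e-05]
 [-1.89343165e-04 -2.83564652e-01  9.58953102e-01 -1.71373824e-01]
 [ 0.00000000e+00  0.00000000e+00  0.00000000e+00  1.00000000e+00]]
1.05
```

View pics/top0.png

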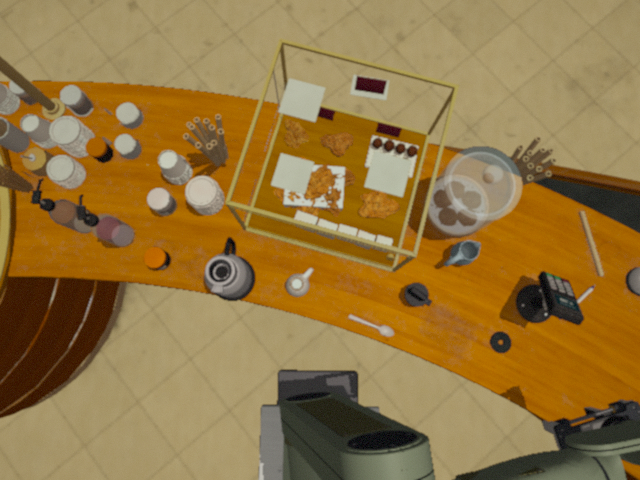

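View pics/side0.png

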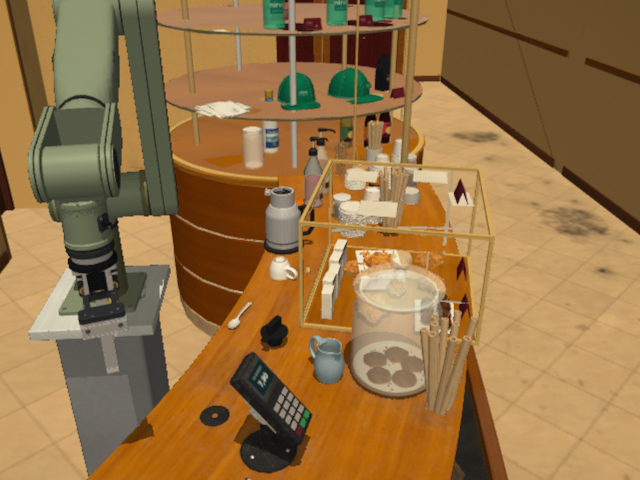

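View pics/wrist0.png

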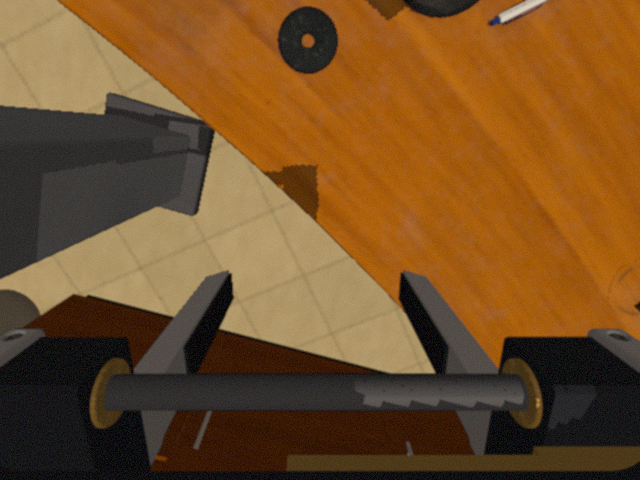

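The top view shows the stopper at about (416,294) and the pot at (229,277), its handle towards the case (up) and its spout towards the robot. The mug is at (298,284) and the jug at (463,253). The side view agrees. The wrist view shows no stopper yet, so I'll zoom in on the two views.

```bash
python3 - <<'E'
import cv2,numpy as np
t=cv2.imread('pics/top0.png');s=cv2.imread('pics/side0.png')
c=lambda im,x,y,r:cv2.resize(im[y-r:y+r,x-r:x+r],(390,290*1+100),interpolation=cv2.INTER_CUBIC)
a=[c(t,416,294,22),c(t,229,272,36)]
cv2.imwrite('pics/crop.png',np.hstack(a))
E
python3 - <<'E'
from h import *
# tool yaw & j6 relation
s=robot.observe();R=Rn.from_rotvec(s['eef_rot']).as_matrix();print(R.round(3))
E
```

```text
[[ 0.958  0.288  0.   ]
 [ 0.288 -0.958 -0.   ]
 [-0.     0.    -1.   ]]
```

View pics/crop.png

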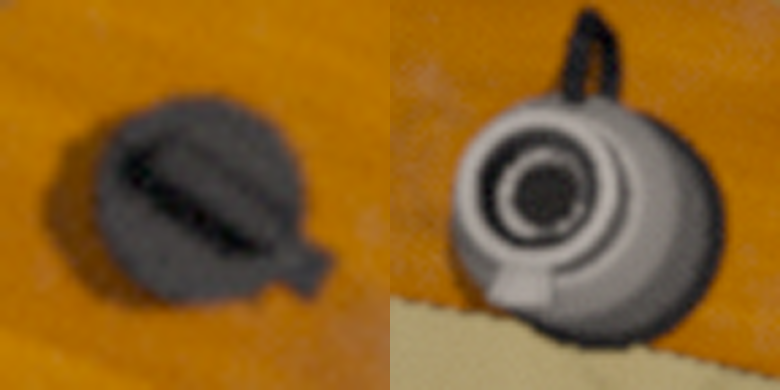

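The stopper's lip points to the lower right in the image, which is a world yaw of about -124°. The pot's spout points down and slightly left, at about 168°. I'll go above the stopper with the tool yaw near 56°.

>>> jog_arm(
  rows=[
    {"rz": -9.8, "dz": -0.01},
    {"rz": -9.8, "dz": -0.01},
    {"rz": -9.8, "dz": -0.01},
    {"rz": -9.8, "dz": -0.01},
    {"dx": 0.0568, "dy": 0.0106},
    {"dx": 0.0568, "dy": 0.0106},
    {"dx": 0.0568, "dy": 0.0106},
    {"dx": 0.0568, "dy": 0.0106},
    {"dx": 0.0568, "dy": 0.0106},
    {"dx": 0.0568, "dy": 0.0106},
  ],
)

```text
invalid input
```

>>> jog_arm(
  rows=[
    {"dx": 0.0568, "dy": 0.0106},
    {"dz": 0.03},
    {"dz": 0.03},
    {},
  ],
)

```text
invalid input
```

```bash
cat >> h.py <<'E'
def cam(name):
    i=robot.camera_info(name)
    if 'R' in i: return i,np.array(i['R']),np.array(i['t'])
    s=robot.observe();T=np.eye(4);T[:3,:3]=Rn.from_rotvec(s['eef_rot']).as_matrix();T[:3,3]=s['tool_pos']
    M=np.linalg.inv(T@np.array(i['mount']));return i,M[:3,:3],M[:3,3]
def proj(X,c):
    i,R,t=c;p=np.atleast_2d(X)@R.T+t;return np.c_[i['fx']*p[:,0]/p[:,2]+i['cx'],i['fy']*p[:,1]/p[:,2]+i['cy']]
def back(uv,z,c):
    i,R,t=c;uv=np.atleast_2d(uv);d=np.c_[(uv[:,0]-i['cx'])/i['fx'],(uv[:,1]-i['cy'])/i['fy'],np.ones(len(uv))]@R
    o=-R.T@t;return o+d*((z-o[2])/d[:,2])[:,None]
E
python3 - <<'E'
from h import *
s=robot.observe();print(s['t'],s['tool_pos'],Rn.from_rotvec(s['eef_rot']).as_matrix()[:,0],s['wrist_force'])
c=cam('wrist');im=robot.snapshot('wrist')[:,:,::-1].copy();cv2.imwrite('pics/w1raw.png',im)
np.savez('w1.npz',R=c[1],t=c[2])
for l in('stopper','stopper_lip','stopper_grip'):
  for d in robot.look_for(l,'wrist')[:2]: print(l,np.round(d['centre'],4),d['confidence'])
m=robot.masks_of('stopper','wrist')
if m:
  m=m[0]['region'];np.save('m1.npy',m)
  k,_=cv2.findContours(m.astype('u1'),0,1);cv2.drawContours(im,k,-1,(0,255,0),1)
cv2.imwrite('pics/w1.png',im)
E
```

```text
1.05 [ 0.16540692 -0.55070203  0.21345884] [ 9.57726060e-01  2.87681759e-01 -3.70862608e-06] [-0.22984213  0.14045156  0.33791014]
```

View pics/w1.png

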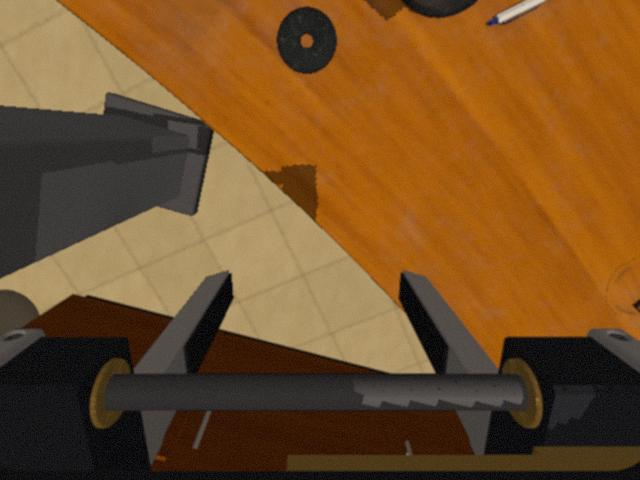

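The picture is unchanged because both move calls were refused. I'll give every field in each row.

>>> jog_arm(
  rows=[
    {"dx": 0, "dy": 0, "dz": -0.01, "rx": 0, "ry": 0, "rz": -9.8, "claw": 1},
    {"dx": 0, "dy": 0, "dz": -0.01, "rx": 0, "ry": 0, "rz": -9.8, "claw": 1},
    {"dx": 0, "dy": 0, "dz": -0.01, "rx": 0, "ry": 0, "rz": -9.8, "claw": 1},
    {"dx": 0, "dy": 0, "dz": -0.01, "rx": 0, "ry": 0, "rz": -9.8, "claw": 1},
  ],
  grip_force=20,
)

```text
t: 1.8
tool_pos: [0.1654, -0.5507, 0.2538]
eef_rot: [-2.771, -1.481, -0.0]
wrist_force: [-0.1, -0.2, -0.4]
opening: 0.0939
grip_force: 0.0
```

>>> jog_arm(
  rows=[
    {"dx": 0.0568, "dy": 0.0106, "dz": 0, "rx": 0, "ry": 0, "rz": 0, "claw": 1},
    {"dx": 0.0568, "dy": 0.0106, "dz": 0, "rx": 0, "ry": 0, "rz": 0, "claw": 1},
    {"dx": 0.0568, "dy": 0.0106, "dz": 0, "rx": 0, "ry": 0, "rz": 0, "claw": 1},
    {"dx": 0.0568, "dy": 0.0106, "dz": 0, "rx": 0, "ry": 0, "rz": 0, "claw": 1},
    {"dx": 0.0568, "dy": 0.0106, "dz": 0, "rx": 0, "ry": 0, "rz": 0, "claw": 1},
    {"dx": 0.0568, "dy": 0.0106, "dz": 0, "rx": 0, "ry": 0, "rz": 0, "claw": 1},
    {"dx": 0.0568, "dy": 0.0106, "dz": 0, "rx": 0, "ry": 0, "rz": 0, "claw": 1},
    {"dx": 0, "dy": 0, "dz": 0.03, "rx": 0, "ry": 0, "rz": 0, "claw": 1},
    {"dx": 0, "dy": 0, "dz": 0.03, "rx": 0, "ry": 0, "rz": 0, "claw": 1},
    {"dx": 0, "dy": 0, "dz": 0, "rx": 0, "ry": 0, "rz": 0, "claw": 1},
  ],
  grip_force=20,
)

```text
t: 3.05
tool_pos: [0.4481, -0.2613, 0.1909]
eef_rot: [-2.769, -1.471, 0.004]
wrist_force: [0.1, -0.4, 0.0]
opening: 0.0939
grip_force: 0.0
```

Run:
```python
from h import *
s=robot.observe();print(s['t'],s['tool_pos'],Rn.from_rotvec(s['eef_rot']).as_matrix()[:,0],s['wrist_force'])
c=cam('wrist');im=robot.snapshot('wrist')[:,:,::-1].copy();cv2.imwrite('pics/w1raw.png',im)
np.savez('w1.npz',R=c[1],t=c[2])
for l in('stopper','stopper_lip','stopper_grip'):
  for d in robot.look_for(l,'wrist')[:2]: print(l,np.round(d['centre'],4),d['confidence'])
m=robot.masks_of('stopper','wrist')
if m:
  m=m[0]['region'];np.save('m1.npy',m)
  k,_=cv2.findContours(m.astype('u1'),0,1);cv2.drawContours(im,k,-1,(0,255,0),1)
cv2.imwrite('pics/w1.png',im)
```

```text
3.05 [ 0.44807741 -0.26129069  0.1908785 ] [5.59892487e-01 8.28565042e-01 6.12332432e-04] [ 0.06772274 -0.36864968  0.03750347]
stopper [ 0.4513 -0.258   0.0364] 0.74
stopper_lip [ 0.4542 -0.2582  0.0374] 0.81
stopper_grip [ 0.4543 -0.2585  0.0402] 0.58
stopper_grip [ 0.5663 -0.3786  0.0617] 0.27
```

View pics/w1.png

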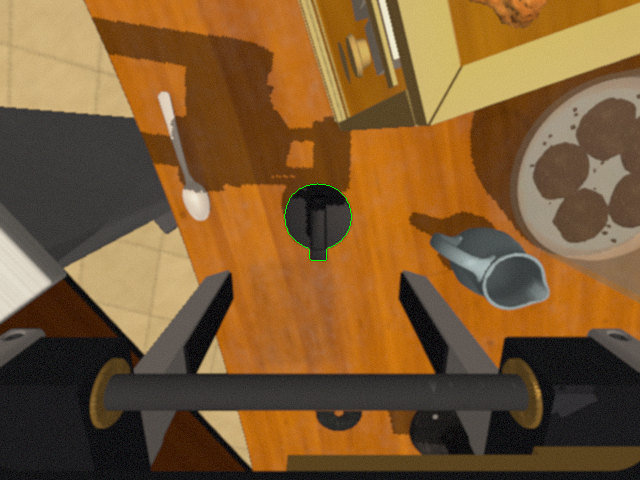

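The stopper is at about (318,215) with its lip pointing down in the image at (318,258), so it already lines up with the tool. The jug is clear, and the mask fits well. I'll fit the pose.

```bash
cat >> h.py <<'E'
from scipy.optimize import minimize
def model():
    a=np.linspace(0,2*np.pi,72)
    d=[np.c_[.033*np.cos(a),.033*np.sin(a),0*a+z] for z in(.03,.037)]
    lip=np.array([[x,y,z] for x in(-.02,-.045) for y in(-.009,.009) for z in(.031,.037)])
    bar=np.array([[x,y,z] for x in(-.024,.024) for y in(-.0075,.0075) for z in(.037,.065)])
    return np.vstack(d),lip,bar
def fitst(m,c,x0,z0=0.):
    # x,y,yaw of stopper x axis
    f=4
    M=cv2.resize(m.astype('f4'),None,fx=f,fy=f,interpolation=cv2.INTER_LINEAR)>.5
    def cost(p):
        Rz=Rn.from_euler('z',p[2]).as_matrix();im=np.zeros(M.shape,'u1')
        for P in model():
            uv=proj(P@Rz.T+[p[0],p[1],z0],c);h=cv2.convexHull(((uv+.5)*f-.5).round().astype(np.int32));cv2.fillConvexPoly(im,h,1)
        b=im>0;return 1-(b&M).sum()/(b|M).sum()
    s=np.array([x0]+[np.add(x0,e) for e in np.diag([.006,.006,.1])])
    r=minimize(cost,x0,method='Nelder-Mead',options=dict(initial_simplex=s,xatol=1e-5,fatol=1e-5));return r.x,r.fun
E
python3 - <<'E'
from h import *
i=robot.camera_info('wrist');w=np.load('w1.npz');p,e=fitst(np.load('m1.npy'),(i,w['R'],w['t']),[.449,-.26,.98]);print(p,np.degrees(p[2]),e)
s=robot.observe();R=Rn.from_rotvec(s['eef_rot']).as_matrix();print(R.T@(np.r_[p[:2],.047]-s['tool_pos']),np.degrees(np.arctan2(R[1,0],R[0,0])))
# top-camera check
c=cam('top');robot.snapshot('top');m=robot.masks_of('pot','top');
for d in m: print(d['confidence'],d['region'].sum())
print(fitst(robot.masks_of('stopper','top')[0]['region'],c,[.449,-.26,.98]) if 0 else '')
np.save('pot_m.npy',m[0]['region'])
E
```

```text
[ 0.45077472 -0.25850228  0.9785269 ] 56.06546173517416 0.032966141566216245
[ 0.00474952 -0.00331108  0.14825599] 55.88988930277882
0.7 2008
```

>>> jog_arm(
  rows=[
    {"dx": 0.0047, "dy": -0.0032, "dz": 0.045, "rx": 0, "ry": 0, "rz": 0, "claw": 0.6},
    {"dx": 0, "dy": 0, "dz": 0.045, "rx": 0, "ry": 0, "rz": 0, "claw": 0.6},
    {"dx": 0, "dy": 0, "dz": 0.04, "rx": 0, "ry": 0, "rz": 0, "claw": 0.6},
    {"dx": 0, "dy": 0, "dz": 0.012, "rx": 0, "ry": 0, "rz": 0, "claw": 0.6},
    {"dx": 0, "dy": 0, "dz": 0, "rx": 0, "ry": 0, "rz": 0, "claw": 0.6},
    {"dx": 0, "dy": 0, "dz": 0, "rx": 0, "ry": 0, "rz": 0, "claw": 0.6},
  ],
  grip_force=20,
)

```text
t: 4.15
tool_pos: [0.4512, -0.2585, 0.0535]
eef_rot: [2.772, 1.471, 0.002]
wrist_force: [0.6, -0.0, 0.3]
opening: 0.0563
grip_force: 0.0
```

>>> jog_arm(
  rows=[
    {"dx": 0, "dy": 0, "dz": 0.005, "rx": 0, "ry": 0, "rz": 0, "claw": 0.4},
    {"dx": 0, "dy": 0, "dz": 0, "rx": 0, "ry": 0, "rz": 0, "claw": 0.2},
    {"dx": 0, "dy": 0, "dz": 0, "rx": 0, "ry": 0, "rz": 0, "claw": 0},
    {"dx": 0, "dy": 0, "dz": 0, "rx": 0, "ry": 0, "rz": 0, "claw": 0},
    {"dx": 0, "dy": 0, "dz": 0, "rx": 0, "ry": 0, "rz": 0, "claw": 0},
    {"dx": 0, "dy": 0, "dz": 0, "rx": 0, "ry": 0, "rz": 0, "claw": 0},
  ],
  grip_force=20,
)

```text
t: 4.9
tool_pos: [0.4498, -0.2574, 0.0465]
eef_rot: [2.775, 1.473, 0.0]
wrist_force: [0.3, -0.0, 0.0]
opening: 0.0147
grip_force: 20.0
```

The stopper is gripped: opening is 14.7 mm and TCP z is 46.5 mm above its origin. Next I'll lift it and turn it to the insertion yaw.

>>> jog_arm(
  rows=[
    {"dx": 0, "dy": 0, "dz": -0.02, "rx": 0, "ry": 0, "rz": 0, "claw": 0},
    {"dx": 0, "dy": 0, "dz": -0.042, "rx": 0, "ry": 0, "rz": -8.8, "claw": 0},
    {"dx": 0, "dy": 0, "dz": -0.042, "rx": 0, "ry": 0, "rz": -8.8, "claw": 0},
    {"dx": 0, "dy": 0, "dz": -0.042, "rx": 0, "ry": 0, "rz": -8.8, "claw": 0},
    {"dx": 0, "dy": 0, "dz": -0.042, "rx": 0, "ry": 0, "rz": -8.8, "claw": 0},
    {"dx": 0, "dy": 0, "dz": -0.042, "rx": 0, "ry": 0, "rz": -8.8, "claw": 0},
    {"dx": 0, "dy": 0, "dz": 0, "rx": 0, "ry": 0, "rz": 0, "claw": 0},
  ],
  grip_force=20,
)

```text
t: 5.78
tool_pos: [0.4513, -0.2586, 0.28]
eef_rot: [2.017, 2.398, 0.0]
wrist_force: [-0.2, -0.7, -2.4]
opening: 0.0148
grip_force: 20.0
```

Run:
```python
from h import *
s=robot.observe();R=Rn.from_rotvec(s['eef_rot']).as_matrix();print(s['t'],s['tool_pos'],s['opening'],s['wrist_force'],R.round(3))
```

```text
5.775 [ 0.45133698 -0.25860239  0.28004884] 0.014837116876583567 [-0.19439679 -0.73223358 -2.40201234] [[-0.171  0.985  0.006]
 [ 0.985  0.171 -0.005]
 [-0.006  0.005 -1.   ]]
```

>>> jog_arm(
  rows=[
    {"dx": 0.05, "dy": 0.006, "dz": 0.002, "rx": 0, "ry": 0, "rz": 0, "claw": 0},
    {"dx": 0.05, "dy": 0.006, "dz": 0.002, "rx": 0, "ry": 0, "rz": 0, "claw": 0},
    {"dx": 0.05, "dy": 0.006, "dz": 0.002, "rx": 0, "ry": 0, "rz": 0, "claw": 0},
    {"dx": 0.05, "dy": 0.006, "dz": 0.002, "rx": 0, "ry": 0, "rz": 0, "claw": 0},
    {"dx": 0.0465, "dy": 0.0197, "dz": 0, "rx": 0, "ry": 0, "rz": 0, "claw": 0},
    {"dx": 0.0465, "dy": 0.0197, "dz": 0, "rx": 0, "ry": 0, "rz": 0, "claw": 0},
    {"dx": 0.0465, "dy": 0.0197, "dz": 0, "rx": 0, "ry": 0, "rz": 0, "claw": 0},
    {"dx": 0.0465, "dy": 0.0197, "dz": 0, "rx": 0, "ry": 0, "rz": 0, "claw": 0},
    {"dx": 0, "dy": 0, "dz": 0, "rx": 0, "ry": 0, "rz": 0, "claw": 0},
    {"dx": 0, "dy": 0, "dz": 0, "rx": 0, "ry": 0, "rz": 0, "claw": 0},
  ],
  grip_force=20,
)

```text
t: 7.02
tool_pos: [0.4831, 0.1402, 0.2662]
eef_rot: [-2.02, -2.403, 0.006]
wrist_force: [0.1, -0.4, -2.0]
opening: 0.0149
grip_force: 20.0
```

Run:
```python
from h import *
s=robot.observe();R=Rn.from_rotvec(s['eef_rot']).as_matrix();print(s['t'],s['tool_pos'],s['joint_pos'].round(2),R[:,0].round(4))
c=cam('wrist');im=robot.snapshot('wrist')[:,:,::-1].copy()
np.savez('w2.npz',R=c[1],t=c[2]);cv2.imwrite('pics/w2raw.png',im)
for l in('pot','pot_spout','pot_rim','stopper'):
  for d in robot.look_for(l,'wrist')[:1]: print(l,np.round(d['centre'],4),d['confidence'])
m=robot.masks_of('pot','wrist')
if m:
  print(m[0]['confidence']);np.save('m2.npy',m[0]['region'])
cv2.imwrite('pics/w2.png',im)
```

```text
7.025 [0.4830713  0.1402064  0.26617847] [ 0.11  0.02  1.64 -0.    1.49 -0.06] [-1.717e-01  9.851e-01 -5.000e-04]
pot [0.4884 0.2485 0.1721] 0.62
pot_spout [0.4895 0.2465 0.1718] 0.71
pot_rim [0.4896 0.2476 0.167 ] 0.59
stopper [0.4809 0.1524 0.2603] 0.68
0.85
```

View pics/w2.png

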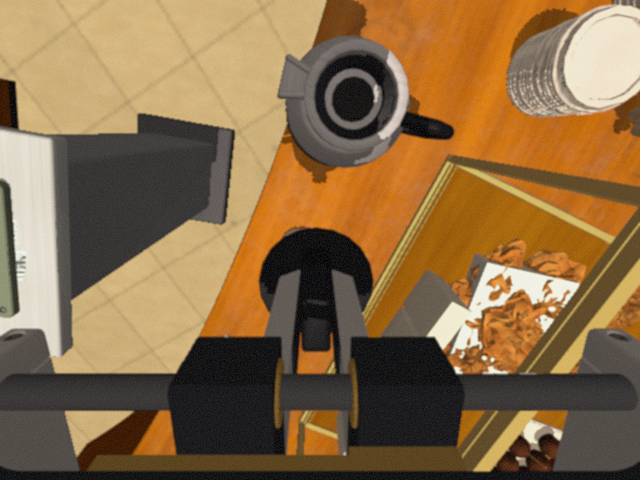

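The wrist view shows the pot mouth centred near (354,96), the spout tip at about (290,77) and the handle tip at about (450,131). The held stopper is at (316,280), with its lip down in the image. I'll fit the rim circles and the spout direction.

Run:
```python
from h import *
i=robot.camera_info('wrist');w=np.load('w2.npz');c=(i,w['R'],w['t'])
im=cv2.imread('pics/w2raw.png');g=cv2.GaussianBlur(cv2.cvtColor(im,6),(0,0),1).astype('f4')
a=np.linspace(0,2*np.pi,180,endpoint=False)
def S(x,y,r,z=.185):
    uv=proj(np.c_[x+r*np.cos(a),y+r*np.sin(a),0*a+z],c).astype('f4');return cv2.remap(g,uv[:,:1],uv[:,1:],1)[:,0]
best=[]
for x in np.arange(.475,.505,.0005):
  for y in np.arange(.23,.262,.0005):
    v=np.median(np.clip(S(x,y,.030)-S(x,y,.027),-40,40)); v=np.mean(np.clip(S(x,y,.0300)-S(x,y,.027),-40,40))
    best.append((v,x,y))
best.sort(reverse=True);print(np.round(best[:6],4)); b=np.array(best[:15]);x,y=b[:,1].mean(),b[:,2].mean();print(x,y)
# spout tip / handle tip by backprojection
print('spout dir',back([[283,76],[290,77]],.185,c)-[x,y,.185]);
hs=back([[452,131],[430,127],[405,125]],.135,c)-[x,y,.135]
for v in hs: print('handle',np.degrees(np.arctan2(v[1],v[0])),np.hypot(*v[:2]))
o=cv2.resize(im[10:190,240:480],None,fx=3.3,fy=3.3,interpolation=2)
def dr(P,col):
    for u in proj(P,c): cv2.circle(o,tuple(((u-[240,10]+.5)*3.3).astype(int)),1,col,-1)
for r in(.0285,.036): dr(np.c_[x+r*np.cos(a),y+r*np.sin(a),0*a+.185],(0,255,0))
for k,col in((165,(0,0,255)),(170,(255,0,0)),(175,(0,255,255))):
    t=np.radians(k);rr=np.linspace(.04,.055,25);dr(np.c_[x+rr*np.cos(t),y+rr*np.sin(t),0*rr+.185],col)
    rr=np.linspace(.055,.097,40);dr(np.c_[x-rr*np.cos(t),y-rr*np.sin(t),0*rr+.141],col)
cv2.imwrite('pics/w2c.png',o)
```

```text
[[40.      0.4925  0.2495]
 [40.      0.492   0.25  ]
 [40.      0.492   0.2495]
 [40.      0.4915  0.25  ]
 [40.      0.4915  0.2495]
 [40.      0.491   0.25  ]]
0.4913333333333333 0.24953333333333338
spout dir [[-0.05076318  0.00407663  0.        ]
 [-0.04604499  0.0042691   0.        ]]
handle -4.721758570722268 0.08931948018036663
handle -6.032000725956713 0.07045300490661995
handle -10.85361576125159 0.05004504214841602
```

View pics/w2c.png

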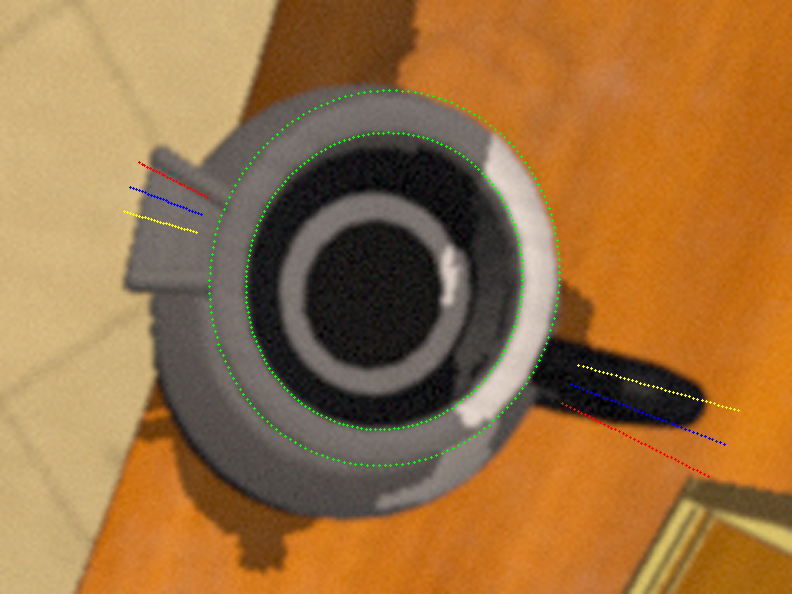

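The overlay fits: the spout centre lies nearest the 175° line and the handle agrees at about 176°. I'll refine the rim and the held cap's offset with radial edges.

Run:
```python
from h import *
from scipy.optimize import least_squares
i=robot.camera_info('wrist');w=np.load('w2.npz');c=(i,w['R'],w['t'])
im=cv2.imread('pics/w2raw.png');g=cv2.GaussianBlur(cv2.cvtColor(im,6),(0,0),.8).astype('f4')
def edges(x,y,z,r0,angs,sg=1,w=.005):
    rs=np.arange(r0-w,r0+w,.0001);out=[]
    for t in angs:
        uv=proj(np.c_[x+rs*np.cos(t),y+rs*np.sin(t),0*rs+z],c).astype('f4')
        v=np.convolve(cv2.remap(g,uv[:,:1],uv[:,1:],1)[:,0],np.ones(9)/9,'valid');d=sg*np.gradient(v);k=d.argmax()
        r=rs[k+4];out.append((x+r*np.cos(t),y+r*np.sin(t),d[k]))
    return np.array(out)
def fit(P,r=None):
    f=lambda p:np.hypot(P[:,0]-p[0],P[:,1]-p[1])-(p[2] if r is None else r)
    q=least_squares(f,[*P[:,:2].mean(0),.03],loss='soft_l1',f_scale=.0005);return q.x,np.sqrt(np.mean(q.fun**2))
A=np.radians(np.arange(0,360,4))
P=edges(.4913,.249,.185,.0285,A);print('inner',fit(P),fit(P,.0285))
P=edges(.4913,.249,.185,.036,np.radians(np.arange(-60,80,4)),-1,.004);print('outer',fit(P),fit(P,.036))
s=robot.observe();p=s['tool_pos']
for z,n in((p[2]-.0465+.037,'captop'),(p[2]-.0465+.030,'capbot')):
    P=edges(p[0],p[1],z,.033,np.radians(np.arange(100-75,100+76,3)),1,.007);print(n,fit(P),fit(P,.033),p)
```

```text
inner (array([0.49140082, 0.24921538, 0.02803565]), np.float64(0.0006869076527793163)) (array([0.49138017, 0.24940486, 0.03      ]), np.float64(0.000931153861954561))
outer (array([0.49201712, 0.25012418, 0.03447479]), np.float64(0.0009570632511937733)) (array([0.49027434, 0.24997645, 0.03      ]), np.float64(0.0009438931188643371))
captop (array([0.48236528, 0.14270637, 0.03134862]), np.float64(0.0003219291450500123)) (array([0.48265622, 0.14069318, 0.03      ]), np.float64(0.0006717461920073556)) [0.48440533 0.13965131 0.26844059]
capbot (array([0.48287722, 0.13962147, 0.0325585 ]), np.float64(0.000316160509031645)) (array([0.48295865, 0.1390737 , 0.03      ]), np.float64(0.00035188607486790006)) [0.48440533 0.13965131 0.26844059]
```

>>> jog_arm(
  rows=[
    {"dx": 0.0356, "dy": 0.0091, "dz": 0, "rx": 0, "ry": 0, "rz": 0, "claw": 0},
    {"dx": 0.0356, "dy": 0.0091, "dz": 0, "rx": 0, "ry": 0, "rz": 0, "claw": 0},
    {"dx": 0.0356, "dy": 0.0091, "dz": 0, "rx": 0, "ry": 0, "rz": 0, "claw": 0},
    {"dx": 0, "dy": 0, "dz": 0, "rx": 0, "ry": 0, "rz": -5.5, "claw": 0},
    {"dx": 0, "dy": 0, "dz": 0.01, "rx": 0, "ry": 0, "rz": 0, "claw": 0},
    {"dx": 0, "dy": 0, "dz": 0.01, "rx": 0, "ry": 0, "rz": 0, "claw": 0},
    {"dx": 0, "dy": 0, "dz": 0, "rx": 0, "ry": 0, "rz": 0, "claw": 0},
    {"dx": 0, "dy": 0, "dz": 0, "rx": 0, "ry": 0, "rz": 0, "claw": 0},
  ],
  grip_force=20,
)

```text
t: 8.32
tool_pos: [0.493, 0.2502, 0.2483]
eef_rot: [-1.905, -2.498, 0.0]
wrist_force: [0.0, -0.8, -0.6]
opening: 0.0149
grip_force: 20.0
```

```bash
cat >> h.py <<'E'
def avg(n=6,cn='wrist'):
    L=[]
    for _ in range(n): L.append(robot.observe()); robot.snapshot(cn)
    p=np.mean([l['tool_pos'] for l in L],0);r=Rn.from_rotvec([l['eef_rot'] for l in L]).mean().as_matrix()
    print('t',L[-1]['t'],'p',p.round(4),'sd',np.std([l['tool_pos'] for l in L],0).round(4),'yaw',np.degrees(np.arctan2(r[1,0],r[0,0])).round(2),'tilt',r[2,:2].round(4),'F',np.mean([l['wrist_force'] for l in L],0).round(2),'M',np.mean([l['wrist_torque'] for l in L],0).round(3),'open',L[-1]['opening'])
    return p,r
E
python3 - <<'E'
from h import *
avg()
for cn in('side','top'):
    im=robot.snapshot(cn)[:,:,::-1];c=cam(cn)
    u=proj([.491,.249,.2],c)[0].astype(int);o=im[u[1]-60:u[1]+60,u[0]-60:u[0]+60];cv2.imwrite(f'pics/{cn}2.png',cv2.resize(o,(395,395),interpolation=2))
cv2.imwrite('pics/ins.png',np.hstack([cv2.imread(f'pics/{k}2.png') for k in('side','top')]))
E
```

```text
t 8.575 p [0.4932 0.2504 0.2488] sd [0.0001 0.0001 0.0002] yaw 105.38 tilt [0.     0.0006] F [-0.13 -0.25 -1.8 ] M [-0.016 -0.074  0.006] open 0.014855191529131225
```

View pics/ins.png

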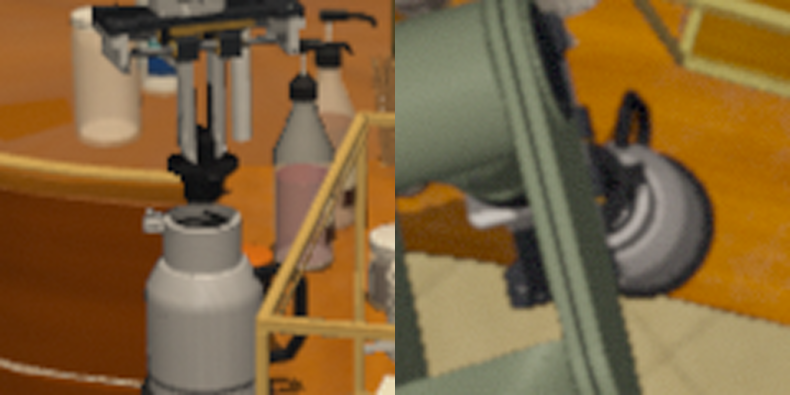

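The side view shows the stopper's axis over the neck (both at column 203 of the crop). In the top view the arm hides most of it. I'll descend gently with a small correction.

>>> jog_arm(
  rows=[
    {"dx": 0, "dy": -0.001, "dz": 0.005, "rx": 0, "ry": 0, "rz": 0, "claw": 0},
    {"dx": 0, "dy": 0, "dz": 0.005, "rx": 0, "ry": 0, "rz": 0, "claw": 0},
    {"dx": 0, "dy": 0, "dz": 0.004, "rx": 0, "ry": 0, "rz": 0, "claw": 0},
    {"dx": 0, "dy": 0, "dz": 0.003, "rx": 0, "ry": 0, "rz": 0, "claw": 0},
    {"dx": 0, "dy": 0, "dz": 0.002, "rx": 0, "ry": 0, "rz": 0, "claw": 0},
    {"dx": 0, "dy": 0, "dz": 0, "rx": 0, "ry": 0, "rz": 0, "claw": 0},
    {"dx": 0, "dy": 0, "dz": 0, "rx": 0, "ry": 0, "rz": 0, "claw": 0},
  ],
  grip_force=20,
)

```text
t: 9.6
tool_pos: [0.4921, 0.2504, 0.2297]
eef_rot: [1.903, 2.499, 0.001]
wrist_force: [0.2, -0.2, -1.9]
opening: 0.0147
grip_force: 20.0
```

```bash
python3 -c "
from h import *
avg(4)"
```

```text
t 9.75 p [0.4921 0.2503 0.2297] sd [0. 0. 0.] yaw 105.42 tilt [0.     0.0004] F [ 0.29 -0.03 -2.11] M [-0.059 -0.102 -0.015] open 0.014414741606309275
```

>>> jog_arm(
  rows=[
    {"dx": 0, "dy": 0, "dz": 0.0012, "rx": 0, "ry": 0, "rz": 0, "claw": 0},
    {"dx": 0, "dy": 0, "dz": 0.0012, "rx": 0, "ry": 0, "rz": 0, "claw": 0},
    {"dx": 0, "dy": 0, "dz": 0.0012, "rx": 0, "ry": 0, "rz": 0, "claw": 0},
    {"dx": 0, "dy": 0, "dz": 0.0012, "rx": 0, "ry": 0, "rz": 0, "claw": 0},
    {"dx": 0, "dy": 0, "dz": 0.0012, "rx": 0, "ry": 0, "rz": 0, "claw": 0},
  ],
  grip_force=20,
)

```text
t: 10.42
tool_pos: [0.492, 0.2503, 0.2234]
eef_rot: [-1.903, -2.499, -0.0]
wrist_force: [0.3, 0.4, -1.2]
opening: 0.0148
grip_force: 20.0
```

>>> jog_arm(
  rows=[
    {"dx": 0, "dy": 0, "dz": 0.0012, "rx": 0, "ry": 0, "rz": 0, "claw": 0},
    {"dx": 0, "dy": 0, "dz": 0.0012, "rx": 0, "ry": 0, "rz": 0, "claw": 0},
    {"dx": 0, "dy": 0, "dz": 0.0012, "rx": 0, "ry": 0, "rz": 0, "claw": 0},
  ],
  grip_force=20,
)

```text
t: 10.8
tool_pos: [0.4919, 0.2503, 0.2198]
eef_rot: [-1.903, -2.499, -0.0]
wrist_force: [0.7, -0.2, -2.1]
opening: 0.0148
grip_force: 20.0
```

>>> jog_arm(
  rows=[
    {"dx": 0, "dy": 0, "dz": 0.0012, "rx": 0, "ry": 0, "rz": 0, "claw": 0},
    {"dx": 0, "dy": 0, "dz": 0.0012, "rx": 0, "ry": 0, "rz": 0, "claw": 0},
    {"dx": 0, "dy": 0, "dz": 0.0012, "rx": 0, "ry": 0, "rz": 0, "claw": 0},
  ],
  grip_force=20,
)

```text
t: 11.18
tool_pos: [0.4919, 0.2503, 0.2162]
eef_rot: [1.903, 2.499, -0.0]
wrist_force: [-0.9, -0.6, -2.0]
opening: 0.0147
grip_force: 20.0
```

>>> jog_arm(
  rows=[
    {"dx": 0, "dy": 0, "dz": 0.001, "rx": 0, "ry": 0, "rz": 0, "claw": 0},
    {"dx": 0, "dy": 0, "dz": 0.001, "rx": 0, "ry": 0, "rz": 0, "claw": 0},
  ],
  grip_force=20,
)

```text
t: 11.42
tool_pos: [0.4919, 0.2503, 0.2142]
eef_rot: [-1.903, -2.499, -0.0]
wrist_force: [-0.6, 0.8, -2.1]
opening: 0.0148
grip_force: 20.0
```

>>> jog_arm(
  rows=[
    {"dx": 0, "dy": 0, "dz": 0.0008, "rx": 0, "ry": 0, "rz": 0, "claw": 0},
  ],
  grip_force=20,
)

```text
t: 11.55
tool_pos: [0.492, 0.2503, 0.2134]
eef_rot: [-1.903, -2.499, -0.0]
wrist_force: [0.4, -0.0, -2.7]
opening: 0.0147
grip_force: 20.0
```

>>> jog_arm(
  rows=[
    {"dx": 0, "dy": 0, "dz": 0.0005, "rx": 0, "ry": 0, "rz": 0, "claw": 0},
  ],
  grip_force=20,
)

```text
t: 11.68
tool_pos: [0.492, 0.2503, 0.2132]
eef_rot: [1.903, 2.499, 0.0]
wrist_force: [-1.1, 0.4, -0.1]
opening: 0.0149
grip_force: 20.0
```

>>> jog_arm(
  rows=[
    {"dx": 0, "dy": 0, "dz": 0.0004, "rx": 0, "ry": 0, "rz": 0, "claw": 0},
  ],
  grip_force=20,
)

```text
t: 11.8
tool_pos: [0.492, 0.2503, 0.2131]
eef_rot: [1.903, 2.499, 0.0]
wrist_force: [-0.7, -1.1, 1.4]
opening: 0.0146
grip_force: 20.0
```

```bash
python3 -c "
from h import *
avg(4)"
```

```text
t 11.95 p [0.492  0.2503 0.2131] sd [0. 0. 0.] yaw 105.42 tilt [-0.      0.0004] F [-1.32 -0.94  1.46] M [-0.105  0.18   0.   ] open 0.01465804707607567
```

It touches at an origin height of 166.6 mm with about 3.4 N, as predicted. Now I'll screw it clockwise (+rz), going down 1 mm per 15°.

>>> jog_arm(
  rows=[
    {"dx": 0, "dy": 0, "dz": 0.00023, "rx": 0, "ry": 0, "rz": 3.5, "claw": 0},
    {"dx": 0, "dy": 0, "dz": 0.00023, "rx": 0, "ry": 0, "rz": 3.5, "claw": 0},
    {"dx": 0, "dy": 0, "dz": 0.00023, "rx": 0, "ry": 0, "rz": 3.5, "claw": 0},
  ],
  grip_force=20,
)

```text
t: 12.38
tool_pos: [0.4926, 0.2508, 0.2126]
eef_rot: [2.126, 2.312, 0.004]
wrist_force: [-0.3, 0.6, 1.7]
opening: 0.0149
grip_force: 20.0
```

>>> jog_arm(
  rows=[
    {"dx": 0, "dy": 0, "dz": 0.00023, "rx": 0, "ry": 0, "rz": 3.5, "claw": 0},
    {"dx": 0, "dy": 0, "dz": 0.00023, "rx": 0, "ry": 0, "rz": 3.5, "claw": 0},
    {"dx": 0, "dy": 0, "dz": 0.00023, "rx": 0, "ry": 0, "rz": 3.5, "claw": 0},
  ],
  grip_force=20,
)

```text
t: 12.75
tool_pos: [0.4926, 0.2509, 0.2118]
eef_rot: [2.329, 2.108, 0.004]
wrist_force: [-0.0, 0.8, 1.2]
opening: 0.0151
grip_force: 20.0
```

>>> jog_arm(
  rows=[
    {"dx": 0, "dy": 0, "dz": 0.00023, "rx": 0, "ry": 0, "rz": 3.5, "claw": 0},
    {"dx": 0, "dy": 0, "dz": 0.00023, "rx": 0, "ry": 0, "rz": 3.5, "claw": 0},
    {"dx": 0, "dy": 0, "dz": 0.00023, "rx": 0, "ry": 0, "rz": 3.5, "claw": 0},
  ],
  grip_force=20,
)

```text
t: 13.12
tool_pos: [0.4927, 0.2509, 0.2111]
eef_rot: [2.512, 1.887, 0.004]
wrist_force: [0.0, 0.9, 1.0]
opening: 0.0149
grip_force: 20.0
```

>>> jog_arm(
  rows=[
    {"dx": 0, "dy": 0, "dz": 0.00023, "rx": 0, "ry": 0, "rz": 3.5, "claw": 0},
    {"dx": 0, "dy": 0, "dz": 0.00023, "rx": 0, "ry": 0, "rz": 3.5, "claw": 0},
    {"dx": 0, "dy": 0, "dz": 0.00023, "rx": 0, "ry": 0, "rz": 3.5, "claw": 0},
  ],
  grip_force=20,
)

```text
t: 13.5
tool_pos: [0.4929, 0.2506, 0.2106]
eef_rot: [2.674, 1.648, 0.004]
wrist_force: [-0.0, 0.1, 1.5]
opening: 0.0145
grip_force: 20.0
```

```bash
python3 -c "
from h import *
avg(4)"
```

```text
t 13.65 p [0.4929 0.2506 0.2105] sd [0. 0. 0.] yaw 63.36 tilt [0.0017 0.0018] F [ 0.04 -0.42  2.46] M [-0.039 -0.141 -0.006] open 0.014706773651754
```

>>> jog_arm(
  rows=[
    {"dx": 0, "dy": 0, "dz": 0.00023, "rx": 0, "ry": 0, "rz": 3.5, "claw": 0},
    {"dx": 0, "dy": 0, "dz": 0.00023, "rx": 0, "ry": 0, "rz": 3.5, "claw": 0},
    {"dx": 0, "dy": 0, "dz": 0.00023, "rx": 0, "ry": 0, "rz": 3.5, "claw": 0},
    {"dx": 0, "dy": 0, "dz": 0.00023, "rx": 0, "ry": 0, "rz": 3.5, "claw": 0},
  ],
  grip_force=20,
)

```text
t: 14.2
tool_pos: [0.4929, 0.2502, 0.2096]
eef_rot: [2.854, 1.311, 0.004]
wrist_force: [1.0, 0.4, 3.4]
opening: 0.0148
grip_force: 20.0
```

>>> jog_arm(
  rows=[
    {"dx": 0, "dy": 0, "dz": 0.00023, "rx": 0, "ry": 0, "rz": 3.5, "claw": 0},
    {"dx": 0, "dy": 0, "dz": 0.00023, "rx": 0, "ry": 0, "rz": 3.5, "claw": 0},
    {"dx": 0, "dy": 0, "dz": 0.00023, "rx": 0, "ry": 0, "rz": 3.5, "claw": 0},
    {"dx": 0, "dy": 0, "dz": 0.00023, "rx": 0, "ry": 0, "rz": 3.5, "claw": 0},
  ],
  grip_force=20,
)

```text
t: 14.7
tool_pos: [0.4929, 0.2501, 0.2087]
eef_rot: [2.992, 0.954, 0.003]
wrist_force: [0.2, -0.3, 3.5]
opening: 0.0153
grip_force: 20.0
```

>>> jog_arm(
  rows=[
    {"dx": 0, "dy": 0, "dz": 0.00023, "rx": 0, "ry": 0, "rz": 3.5, "claw": 0},
    {"dx": 0, "dy": 0, "dz": 0.00023, "rx": 0, "ry": 0, "rz": 3.5, "claw": 0},
    {"dx": 0, "dy": 0, "dz": 0.00023, "rx": 0, "ry": 0, "rz": 3.5, "claw": 0},
    {"dx": 0, "dy": 0, "dz": 0.00023, "rx": 0, "ry": 0, "rz": 3.5, "claw": 0},
  ],
  grip_force=20,
)

```text
t: 15.2
tool_pos: [0.4927, 0.25, 0.2077]
eef_rot: [3.086, 0.582, 0.003]
wrist_force: [0.7, 0.1, 3.5]
opening: 0.0148
grip_force: 20.0
```

```bash
python3 -c "
from h import *
avg(4)"
```

```text
t 15.35 p [0.4927 0.25   0.2077] sd [0. 0. 0.] yaw 21.4 tilt [0.0015 0.001 ] F [ 0.76 -0.91  3.41] M [-0.279 -0.119  0.028] open 0.014733653390456925
```

>>> jog_arm(
  rows=[
    {"dx": 0, "dy": 0, "dz": 0.00023, "rx": 0, "ry": 0, "rz": 3.5, "claw": 0},
    {"dx": 0, "dy": 0, "dz": 0.00023, "rx": 0, "ry": 0, "rz": 3.5, "claw": 0},
    {"dx": 0, "dy": 0, "dz": 0.00023, "rx": 0, "ry": 0, "rz": 3.5, "claw": 0},
    {"dx": 0, "dy": 0, "dz": 0.00023, "rx": 0, "ry": 0, "rz": 3.5, "claw": 0},
  ],
  grip_force=20,
)

```text
t: 15.9
tool_pos: [0.4924, 0.2502, 0.2067]
eef_rot: [3.135, 0.202, 0.002]
wrist_force: [0.3, -1.1, 4.1]
opening: 0.0146
grip_force: 20.0
```

>>> jog_arm(
  rows=[
    {"dx": 0, "dy": 0, "dz": 0.00023, "rx": 0, "ry": 0, "rz": 3.5, "claw": 0},
    {"dx": 0, "dy": 0, "dz": 0.00023, "rx": 0, "ry": 0, "rz": 3.5, "claw": 0},
    {"dx": 0, "dy": 0, "dz": 0.00023, "rx": 0, "ry": 0, "rz": 3.5, "claw": 0},
    {"dx": 0, "dy": 0, "dz": 0.0001, "rx": 0, "ry": 0, "rz": 1.5, "claw": 0},
  ],
  grip_force=20,
)

```text
t: 16.4
tool_pos: [0.4922, 0.2503, 0.2058]
eef_rot: [-3.139, 0.125, -0.001]
wrist_force: [0.4, -1.2, 4.7]
opening: 0.015
grip_force: 20.0
```

Run:
```python
from h import *
avg(3)
s=robot.observe();print(s['joint_pos'])
c=cam('wrist');im=robot.snapshot('wrist')[:,:,::-1];cv2.imwrite('pics/w3.png',im[200:400,220:420].repeat(3,0).repeat(3,1))
```

```text
t 16.5 p [0.4922 0.2503 0.2058] sd [0. 0. 0.] yaw -4.57 tilt [ 0.0008 -0.0001] F [ 0.61 -1.46  4.92] M [-0.235  0.029  0.001] open 0.014651252304693854
[ 3.13802952e-01  1.64337240e-01  1.60738540e+00 -1.35207368e-04
  1.36905089e+00  1.96348394e+00]
```

View pics/w3.png

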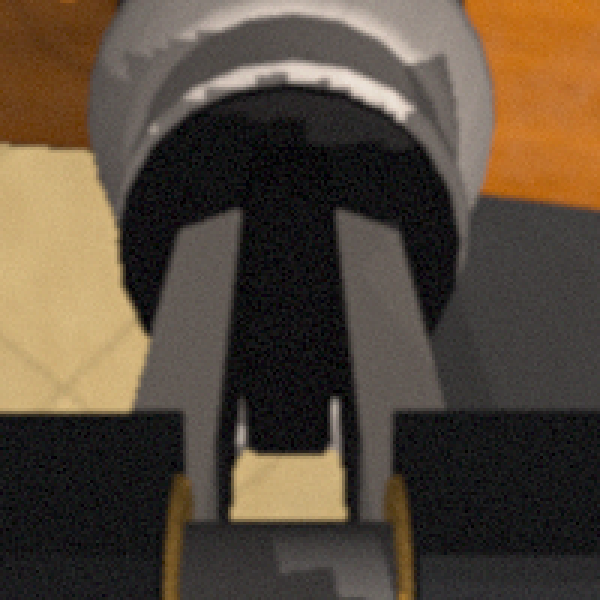

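The lip covers the spout, with equal slivers of it showing on either side at crop columns 240 and 336. Now I'll ease the press, release and withdraw.

>>> jog_arm(
  rows=[
    {"dx": 0, "dy": 0, "dz": -0.0006, "rx": 0, "ry": 0, "rz": 0, "claw": 0},
    {"dx": 0, "dy": 0, "dz": -0.0006, "rx": 0, "ry": 0, "rz": 0, "claw": 0},
    {"dx": 0, "dy": 0, "dz": 0, "rx": 0, "ry": 0, "rz": 0, "claw": 0.3},
    {"dx": 0, "dy": 0, "dz": 0, "rx": 0, "ry": 0, "rz": 0, "claw": 0.4},
    {"dx": 0, "dy": 0, "dz": 0, "rx": 0, "ry": 0, "rz": 0, "claw": 0.5},
    {"dx": 0, "dy": 0, "dz": 0, "rx": 0, "ry": 0, "rz": 0, "claw": 0.5},
    {"dx": 0, "dy": 0, "dz": -0.01, "rx": 0, "ry": 0, "rz": 0, "claw": 0.5},
    {"dx": 0, "dy": 0, "dz": -0.03, "rx": 0, "ry": 0, "rz": 0, "claw": 0.5},
    {"dx": 0, "dy": 0, "dz": -0.04, "rx": 0, "ry": 0, "rz": 0, "claw": 0.5},
    {"dx": 0, "dy": 0, "dz": -0.04, "rx": 0, "ry": 0, "rz": 0, "claw": 0.5},
  ],
  grip_force=20,
)

```text
t: 17.85
tool_pos: [0.4917, 0.2502, 0.328]
eef_rot: [3.139, -0.126, -0.0]
wrist_force: [0.6, -0.1, -0.2]
opening: 0.0473
grip_force: 0.0
```

Run:
```python
from h import *
avg(4)
c=cam('wrist');im=robot.snapshot('wrist')[:,:,::-1].copy();m=robot.masks_of('stopper','wrist')
for d in m[:2]: print(d['confidence'],d['region'].sum(), *(lambda r:(r[0].round(4),np.degrees(r[0][2]).round(1),round(r[1],3)))(fitst(d['region'],c,[.492,.2503,-.08],.160)))
cv2.imwrite('pics/w4.png',im)
```

```text
t 18.0 p [0.4935 0.2508 0.3315] sd [0.0012 0.0004 0.0027] yaw -4.58 tilt [ 0.0067 -0.0028] F [0.74 0.07 0.78] M [ 0.004 -0.014 -0.003] open 0.04732600534718684
0.66 4153 [ 0.4917  0.2501 -0.0771] -4.4 0.047
```

View pics/w4.png

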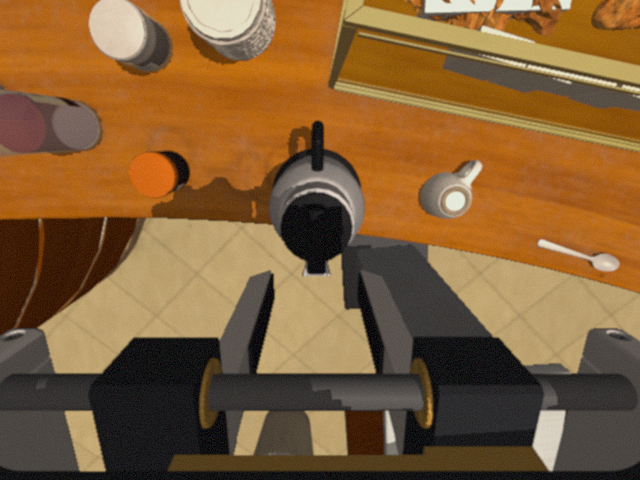

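The stopper stands upright in the neck at about (315,225), with its lip centred over the spout at (316,270) and the handle straight opposite. The fitted yaw of -4.4° matches the pot's -4.5°, and the gripper is clear.

```bash
python3 -c "
from h import *
print(robot.finish_job())"
```

```text
the job is handed in; nothing more can be done
None
```

The job is handed in at about 18 s. By my measurements the stopper is screwed in with its lip within about 1° of the spout, its origin was about 159 mm up just before release, the gripper is clear, and I kept clear of the mug, tin and jug; the hand-in call did not return a verdict.

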